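# Raise a sample vial on the cam lift and hold it up

## Robot

A 6-joint arm with a two-finger parallel gripper is mounted at the origin on a cart in front of the work surface, level with it; the furniture and walls round the work are solid. World frame = base frame: x ahead of the robot, y to its left, z up, the work surface at z = 0. Lengths are in m, angles in rad, forces in N, time in s.
With the tool pointing down it reaches from about 0.35 to 0.775 m from the base axis. Payload 5.5 kg.
Tool frame: the origin (TCP) lies midway between the tips of the shut fingers; the grasp point (between the pads) lies behind it (env.grip_point_offset is the z of the grasp point in the tool frame, in m); z points along the fingers, y is the direction in which the jaws open and shut (so a half turn about z gives the same grasp; the last joint's range is limited). The gripper opens to 85 mm and grips with 20 to 120 N. Pads are 22 mm wide; open, the fingers measure 114 mm over their backs; the gripper's body (76 mm by 85 mm) begins 54 mm behind the grasp point. The pads swing forward as they close: fully open they stand 13 mm farther back than shut.
Start: joints at [-1.381, 0.313, 0.046, 1.304, 0, 1.431], TCP at [0.186, -0.544, 0.231] pointing down, gripper open.
Joint ranges: [-2.76, 2.76], [-0.86, 1.69], [-1.03, 1.26], [-2.2, 2.34], [-1.47, 1.5], [-3.14, 3.14]. Speed limits (rad/s): [2.57, 2.57, 3.14, 3.14, 3.14, 3.14].

## Interface

Orientations are given as a unit quaternion [w, x, y, z].
In Python, from workcell import env, viewer gives the robot as it stands. The module is installed in compiled form; this text tells all that it offers.
- The arm moves only by the shell command python3 -m inch 'ROWS' [OPENING] [FORCE]. ROWS is JSON, a list of rows, each a list of 2 entries, a list of its own where there are three numbers: the shift along the tool's x, y, z in m, then the turn about the tool's z in degrees. In form: [[[tx, ty, tz], spin], ...]. A call has 1 to 5 rows; each row is the pose to reach, as a shift and turn from the pose measured when the call began, along the tool's axes at that moment; what a row does not reach only later rows make up. A row lasts 1/12 s, in which the tool goes at most 41.7 mm and 7.16 degrees, less where a joint would pass 70% of its speed; a pose out of reach is approached as far as the arm can. A call with a gripper value outside its range is refused whole. OPENING is the closure, from 0 (fully open) to 1 (shut), set as the call begins (- or left out, the last holds). The fingers move at their own pace and stop on an object; FORCE is the grip in N (left out, the last holds). Time passes only in rows, so rows that repeat a pose let the fingers close. It gives the time, the measured TCP pose, the force and the opening at its end, in the units of the state.
- env.get_state(): the state, without advancing time (a new reading comes with each control period).
- viewer.read_camera(name): name is "side" or "top"; returns a dict with "image" (384x512x3 uint8, red, green, blue), "depth" (384x512 float32, m along the optical axis (not along the pixel's ray), 0 where there is no reading), "vertical_fov" (degrees; the focal length in pixels is half the picture's height over the tangent of half this angle, whatever the lens; pixels are square), "cx", "cy" (the principal point, pixels), "dist_coeffs" ([k1, k2, p1, p2, k3] as OpenCV has them; the pictures are not rectified), "R" (3x3) and "t" (3): a world point X has camera coordinates R X + t. Camera axes: x right, y down, z forward; pixel columns grow to the right and rows downward; lengths in m; the calibration is good to about 2 mm. A picture is of the moment at which its call begins.
- env.hand_in(): hands the job in, once; it reports no verdict.
The state is a dict: "clock": time; "joint_pos": joint angles; "qvel": joint speeds; "tau": joint torques, N m; "tcp_pos": TCP position; "orientation": TCP orientation; "wrist_force": force on the tool from outside, world axes, zero at the start; "ft_torque": the same for the moment, N m; "finger_gap": finger opening in m.
Only numpy, scipy, OpenCV 4.12 (cv2) and the standard library are available. Lean on these libraries where they do the work, as an engineer would, in place of code of your own. Each camera call takes 0.05 s, during which the arm holds its last target. There are 200 camera calls.

## Task

Stand the largest of the three sample vials upright in the bore of the lift stand, fully down on its seat, and let go of it. Then take the lever by its cross handle, turn the cam to its highest lift so that the vial is raised for reading, and finish still holding the lever there, because it springs back if let go. Leave the two smaller vials standing where they are.

Things in the scene. Friction and masses are not known exactly. Their poses are not given: they have to be found in the camera images.
- big_vial: the largest of three capped glass sample vials, loose: a round cylinder 28 mm in diameter and 66 mm tall, about 50 g; origin at the centre of its underside, z up its axis. Starts upright on the worktop
- mid_vial: bystander: thinner capped glass vial, 23 mm in diameter, 51 mm tall; origin at the centre of its underside. Stays where it is
- small_vial: bystander: short capped glass vial, 23 mm in diameter, 45 mm tall; origin at the centre of its underside. Stays where it is
- lift_stand: fixed stand, base plate 90 x 122 x 10 mm; origin on the bore axis at the underside of the base; z up, y from the cam towards the bore block. Base spans -45 to 45 mm in x, -85 to 37 mm in y. White bore block 52 x 52 mm about the origin, top 68 mm above the worktop. Cam and follower stand on its -y side, at most 63 mm high at rest
- bore_mouth (a point): centre of the bore's mouth in the block's top face, 68 mm above the worktop; axes as the stand's. Bore vertical, 33 mm diameter, 3 mm chamfer. The seat in it lies 24 mm below the mouth at rest and rises 10 mm with the cam: a seated vial's underside is 44 mm above the worktop at rest, 54 mm at the highest lift
- cam_axis (a point): point on the lever's turning axis beside the middle of the cross handle (97 mm to -y of the bore, 28 mm above the worktop); axes as the stand's, the turning axis is its y
- lever_handle: cross handle at the lever's end: round black bar, 12 mm diameter, 46 mm long, parallel to the stand's y (16 mm collar at its outer, -y end); origin at mid-bar, 75 mm from the turning axis, 55 mm above the worktop at rest, 103 mm when upright. The bar is a sleeve that spins freely on its own length, so a grip need not tilt with the lever. Free space all round
- cam_lever (a joint): lever angle, rad. 0 = rest, leaning to the stand's -x, 1.2 rad short of upright; grows as the handle swings up and over towards +x, stop at 2.2. The cam's nose points along the lever, so lift is highest with the lever upright, at 1.2, and falls again beyond. A spring turns it back to 0: about 2.5 N at the handle at rest, 4.5 N when upright
Things that resemble listed ones, but are neither listed nor needed, are in the scene too. Leave any purple or red look-alike of the big_vial alone.

How it is judged:
On the way:
1. the largest vial stands upright on the seat in the bore, released, with the lever still at rest (horizontal distance between big_vial and bore_mouth below 0.006 m and z of big_vial in the frame of bore_mouth below -0.02 m and angle between big_vial's own z axis and vertical below 0.12 rad and contact force between the fingers and big_vial below 0.1 N and value of joint cam_lever below 0.15 rad), for 0.2 s.
At the end, for the whole second after the job is handed in: lever still, within 0.2 rad of highest lift (joint 1.0 to 1.4), fingers bearing on its cross handle with over 1 N; largest vial on the raised seat, untouched by the robot: within 6 mm of the bore axis, tilt under 0.12 rad, underside 11 to 17 mm below the mouth (value of joint cam_lever between 1 and 1.4 rad and velocity of joint cam_lever between -0.15 and 0.15 rad/s and contact force between the fingers and lever_handle above 1 N and contact force between each of the arm, the fingers and big_vial below 0.1 N and horizontal distance between big_vial and bore_mouth below 0.006 m and z of big_vial in the frame of bore_mouth between -0.017 and -0.011 m and angle between big_vial's own z axis and vertical below 0.12 rad); the arm keeps its last pose, push and grip.
It fails at once if a smaller vial is moved more than 30 mm or tipped over (distance of any of mid_vial, small_vial from where it was at the start of the episode above 0.03 m or angle between any of mid_vial, small_vial's own z axis and vertical above 0.5 rad).
It also fails if it takes over 51 s, if anything falls off the work surface, if the arm or the gripper's body presses on something with over 40 N, if the wrist force passes 120 N, or if a joint passes its speed limit or range.

## Working session

There is one attempt and no reset: what is moved stays moved. The work goes in short steps, Python scripts to look and compute and a shell command to move; the robot and the scene stay as the last step left them, time stands still between calls to the robot, and variables do not carry over. Pictures are saved under pics/ and viewed, on a budget of 10 in all, crops included, one or two more only if the job needs it, and the job is handed in when it is done.

```bash
mkdir -p pics; python3 - <<'E'
from workcell import env, viewer
import cv2, pickle, numpy as np
s=env.get_state(); print(s, env.grip_point_offset)
d={}
for n in("top","side"):
    c=viewer.read_camera(n); d[n]=c; cv2.imwrite(f"pics/{n}0.png",c["image"][:,:,::-1]); print(n,c["vertical_fov"],c["cx"],c["cy"],c["dist_coeffs"],c["R"],c["t"])
pickle.dump(d,open("c0.pkl","wb"))
a=np.vstack([d["top"]["image"],d["side"]["image"]])
E
```

```text
{'clock': 0.0, 'joint_pos': array([-1.38056570e+00,  3.13996594e-01,  4.49724342e-02,  1.30358932e+00,
       -9.55884516e-06,  1.43123988e+00]), 'qvel': array([ 0.00015419, -0.00065696,  0.00066696,  0.00158409, -0.00064048,
        0.00084501]), 'tau': array([ 7.19571435e-04, -4.80628216e+01,  2.98533046e+01,  1.94080733e-02,
       -2.93429448e-04, -2.07542655e-06]), 'tcp_pos': array([ 0.18612337, -0.54350426,  0.23040835]), 'orientation': array([-9.08165963e-04,  9.86435429e-01,  1.64147248e-01, -2.77961609e-05]), 'wrist_force': array([0.68650704, 0.02092755, 0.35280896]), 'ft_torque': array([-0.02842067,  0.00738123, -0.00175176]), 'finger_gap': 0.08564743426598867} -0.0187
top 45.14502541304429 251.3579487892025 194.6681799847292 [-0.13428568  0.          0.          0.          0.        ] [[-0.01476707 -0.99979695  0.01371117]
 [-0.98369068  0.01206804 -0.17946313]
 [ 0.17926122 -0.01613769 -0.98366915]] [0.07039041 0.52867031 1.11365403]
side 46.41971453175886 251.00690534843227 193.30124660549836 [-0.02554053  0.          0.          0.          0.        ] [[-8.93941816e-01 -4.48182641e-01 -5.91418719e-04]
 [-1.96872570e-01  3.93865367e-01 -8.97836992e-01]
 [ 4.02627894e-01 -8.02497597e-01 -4.40327589e-01]] [0.54260717 0.15415722 0.73404323]
```

View pics/top0.png

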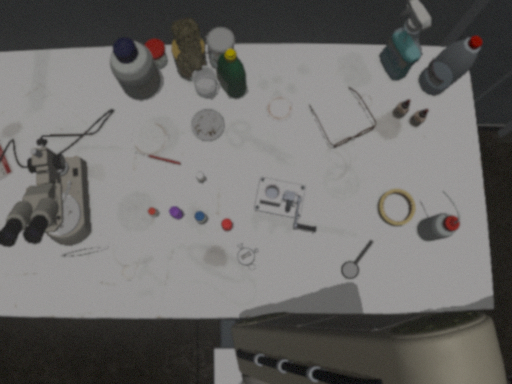

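View pics/side0.png

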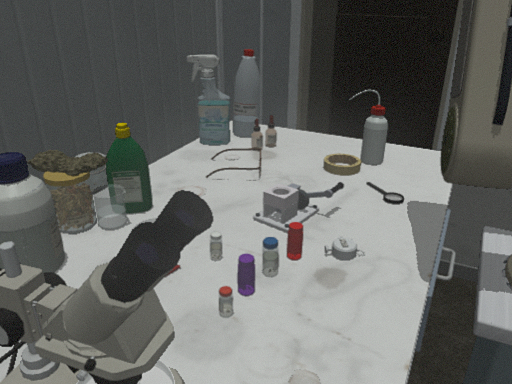

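Candidates (side / top pixels): purple tube (246,274)/(176,212) and red tube (295,240)/(227,225) are look-alikes to leave alone. Blue-capped glass vial is at (270,257)/(201,217); the small vials are white-capped (216,246)/(201,177) and red-capped (226,302)/(153,212). The blue-capped one fits: it is clear glass and the largest of the three. I'll confirm that in an enlarged crop.

```bash
cat > h.py <<'E'
import cv2, numpy as np
def K(c):
    f=c["image"].shape[0]/2/np.tan(np.radians(c["vertical_fov"])/2)
    return np.array([[f,0,c["cx"]],[0,f,c["cy"]],[0,0,1]])
def ray(c,p):
    q=cv2.undistortPoints(np.array([[p]],float),K(c),np.array(c["dist_coeffs"]))[0,0]
    R=np.array(c["R"]); return -R.T@np.array(c["t"]), R.T@np.array([q[0],q[1],1])
def onz(c,p,z):
    o,d=ray(c,p); return o+d*(z-o[2])/d[2]
def proj(c,X):
    return cv2.projectPoints(np.array(X,float).reshape(-1,1,3),cv2.Rodrigues(np.array(c["R"]))[0],np.array(c["t"],float),K(c),np.array(c["dist_coeffs"]))[0][:,0]
def cloud(c):
    h,w=c["depth"].shape; g=np.stack(np.meshgrid(np.arange(w),np.arange(h)),-1).reshape(-1,1,2).astype(float)
    q=cv2.undistortPoints(g,K(c),np.array(c["dist_coeffs"]))[:,0]; z=c["depth"].reshape(-1,1)
    X=(np.hstack([q,np.ones((len(q),1))])*z-np.array(c["t"]))@np.array(c["R"]); return X.reshape(h,w,3)
E
python3 - <<'E'
from h import *; import pickle
d=pickle.load(open("c0.pkl","rb")); t,s=d["top"],d["side"]
for n,c,P in(("top",t,cloud(t)),("side",s,cloud(s))):
    hsv=cv2.cvtColor(c["image"],cv2.COLOR_RGB2HSV)
    for nm,lo,hi in(("blue",(95,90,40),(118,255,255)),("purple",(125,80,30),(150,255,255)),("red",(0,130,60),(8,255,255)),("red2",(172,130,60),(180,255,255))):
        k,l,st,ce=cv2.connectedComponentsWithStats(cv2.inRange(hsv,lo,hi))
        for i in range(1,k):
            if st[i,4]>15: 
                print(n,nm,st[i],ce[i].round(1),"onz.066",onz(c,ce[i],.066).round(4),"depthmed",np.median(P[l==i],0).round(4))
a=cv2.resize(t["image"][160:260,140:330],None,fx=4,fy=4,interpolation=3)[:300*2,:760]
b=cv2.resize(s["image"][170:330,190:360],None,fx=3.7,fy=3.7,interpolation=3)
cv2.imwrite("pics/ct.png",a[:,:,::-1]);cv2.imwrite("pics/cs.png",b[:,:,::-1])
E
```

```text
top blue [115  38   7  10  18] [118.2  42.7] onz.066 [0.9472 0.4164 0.066 ] depthmed [0.8689 0.374  0.2061]
top blue [196 212   8   8  55] [199.3 215.6] onz.066 [0.4756 0.192  0.066 ] depthmed [0.475  0.1926 0.0653]
top purple [170 207  12  11 100] [175.5 212.1] onz.066 [0.4848 0.2507 0.066 ] depthmed [0.4854 0.2518 0.0635]
top red [470  35  13  13 116] [476.1  40.8] onz.066 [ 0.9575 -0.5739  0.066 ] depthmed [ 0.847  -0.4601  0.2604]
top red [145  38  19  21 265] [155.2  47.1] onz.066 [0.9307 0.3148 0.066 ] depthmed [0.9264 0.3122 0.0763]
top red [149 209   6   5  25] [151.6 211. ] onz.066 [0.4884 0.3101 0.066 ] depthmed [0.4916 0.314  0.0445]
top red [445 217  14  14 139] [451.1 223.1] onz.066 [ 0.4468 -0.4404  0.066 ] depthmed [ 0.4366 -0.4006  0.1501]
top red [222 219  10  11  77] [226.4 224.1] onz.066 [0.4539 0.1256 0.066 ] depthmed [0.454  0.1265 0.0646]
side blue [  0 152  24  13  90] [ 10.9 157.4] onz.066 [1.1912 0.1335 0.066 ] depthmed [0.8507 0.3565 0.2052]
side blue [264 237  13  10  89] [270.  240.9] onz.066 [0.4738 0.1954 0.066 ] depthmed [0.4755 0.1931 0.0641]
side purp
[... 283 characters left out ...]
 0.066 ] depthmed [0.4819 0.2649 0.0104]
side red [244  49   9   7  45] [248.3  52.1] onz.066 [ 1.4104 -1.5687  0.066 ] depthmed [ 0.8421 -0.4517  0.2552]
side red [371 105  15  10 105] [377.6 109.6] onz.066 [ 0.4906 -0.6889  0.066 ] depthmed [ 0.4358 -0.3951  0.1467]
side red [289 222  14   8  67] [295.3 225.6] onz.066 [0.455  0.1299 0.066 ] depthmed [0.456  0.1278 0.0643]
side red [289 233   9  12  35] [293.3 238.1] onz.066 [0.4428 0.1702 0.066 ] depthmed [0.4545 0.1373 0.0466]
side red [287 248  14  12  72] [294.5 254.7] onz.066 [0.4228 0.2151 0.066 ] depthmed [0.4496 0.1379 0.009 ]
side red [220 287  11   7  65] [225.2 289.9] onz.066 [0.4769 0.3399 0.066 ] depthmed [0.4917 0.3148 0.043 ]
```

View pics/ct.png

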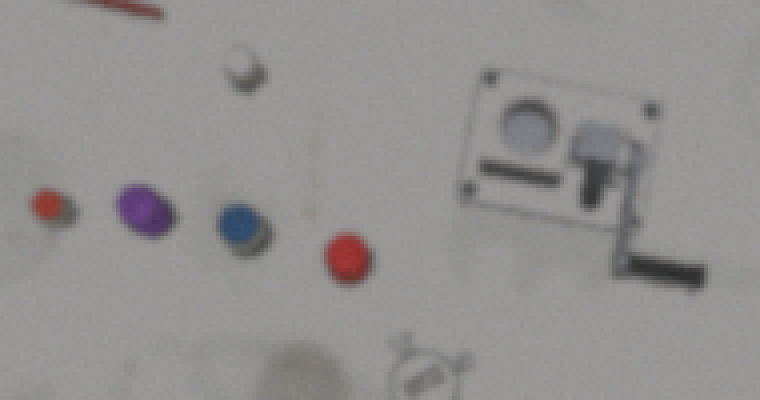

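View pics/cs.png

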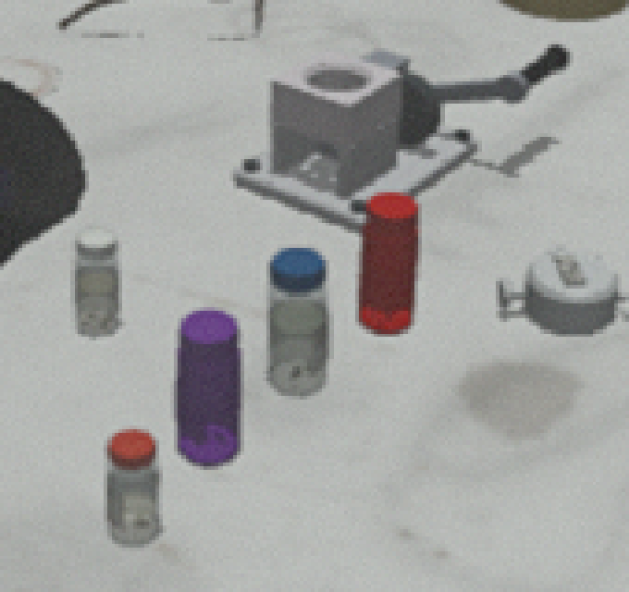

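The crop confirms it: the blue-capped clear vial in the middle is the largest glass one. Purple and red are solid-coloured look-alikes. Next I'll measure the stand and the handle.

```bash
python3 - <<'E'
from h import *; import pickle
d=pickle.load(open("c0.pkl","rb"))
for n in d:
    c=d[n];P=cloud(c); im=c["image"]; g=im.max(2); px=proj(c,[.52,.03,.03])[0]
    roi=(P[...,0]>.38)&(P[...,0]<.62)&(P[...,1]>-.12)&(P[...,1]<.1)
    top=roi&(abs(P[...,2]-.068)<.004)
    base=roi&(P[...,2]>.006)&(P[...,2]<.2)
    k,l,st,ce=cv2.connectedComponentsWithStats(top.astype(np.uint8)); i=1+st[1:,4].argmax(); m=l==i
    Q=P[m][:,:2].astype(np.float32); print(n,"block",m.sum(),cv2.minAreaRect(Q),P[m].mean(0).round(4))
    k,l,st,ce=cv2.connectedComponentsWithStats(base.astype(np.uint8)); i=1+st[1:,4].argmax(); m2=l==i
    Q=P[m2&(P[...,2]<.016)&(P[...,2]>.007)][:,:2].astype(np.float32); print(" base",len(Q),cv2.minAreaRect(Q))
    # handle: dark pixels
    hd=roi&(g<75); k,l,st,ce=cv2.connectedComponentsWithStats(hd.astype(np.uint8))
    for i in range(1,k):
        if st[i,4]>12:
            q=np.argwhere(l==i)[:,::-1].astype(float); R=cv2.minAreaRect(q.astype(np.float32)); print(" dark",st[i],R,"onz.058",onz(c,R[0],.058).round(4),"depth",np.median(P[l==i],0).round(4))
            bp=cv2.boxPoints(R); print("   ends",[onz(c,x,.058)[:2].round(3) for x in bp])
    # mouth: project candidate z plane; contours inside the block
    print(" px of block",np.argwhere(m).min(0),np.argwhere(m).max(0))
c=d["top"]; print(c["image"][180:204,260:286].max(2))
E
```

```text
top block 266 ((0.5349592566490173, 0.012226587161421776), (0.05170827358961105, 0.05289246141910553), 77.33504486083984) [0.5342 0.0126 0.067 ]
 base 629 ((0.5297453999519348, -0.010853156447410583), (0.12169192731380463, 0.08953988552093506), 77.63765716552734)
 dark [286 200   5  11  38] ((288.1099548339844, 205.22996520996094), (3.6769556999206543, 10.040916442871094), 8.130102157592773) onz.058 [ 0.4998 -0.0275  0.058 ] depth [ 0.5014 -0.028   0.0503]
   ends [array([ 0.488, -0.021]), array([ 0.513, -0.025]), array([ 0.512, -0.034]), array([ 0.487, -0.03 ])]
 dark [297 224  19   7  69] ((306.01129150390625, 227.4396209716797), (18.244565963745117, 3.8086295127868652), 10.619654655456543) onz.058 [ 0.4437 -0.0703  0.058 ] depth [ 0.4445 -0.07    0.0589]
   ends [array([ 0.444, -0.047]), array([ 0.453, -0.049]), array([ 0.444, -0.093]), array([ 0.435, -0.091])]
 px of block [179 260] [203 284]
side block 212 ((0.5337352156639099, 0.009883690625429153), (0.05748046562075615, 0.05285098776221275), 79.68963623046875) [0.5339 0.0123 0.0657]
 base 535 ((0.5277266502380371, -0.010619580
[... 2561 characters left out ...]
27 133 138
  146 149 151 142 128 113 119 127]
 [143 144 149 150 151 151 150 146 143 141 139 137 136 137 136 136 142 146
  150 150 145 137 117 103 111 120]
 [133 129 132 138 139 143 146 146 149 144 141 141 142 142 143 147 150 149
  152 155 143 131 114  98  95 102]
 [110 101 104 108 115 122 125 127 136 142 141 143 144 148 150 151 149 153
  153 149 141 131 120 108  97  94]
 [ 96  80  76  81  84  92  95 101 107 114 118 129 130 137 135 140 146 148
  147 150 144 133 130 123 112 101]
 [ 98  80  71  76  71  74  74  77  82  86  91  96 103 109 114 119 128 131
  134 138 139 137 140 139 135 118]
 [120 106  97  92  89  84  78  76  72  68  71  73  76  84  87  91  99 101
  110 115 128 141 149 148 147 126]]
```

```bash
cat > rel.py <<'E'
# print shift in the tool's axes and spin (deg) to world TCP targets with jaw (tool y) angle
import sys; from h import *; from workcell import env
from scipy.spatial.transform import Rotation as Ro
def rel(x,y,z,ang=-12.4):
    s=env.get_state(); w,a,b,c=s["orientation"]; R=Ro.from_quat([a,b,c,w]).as_matrix()
    d=R.T@(np.array([x,y,z])-s["tcp_pos"]); cur=np.degrees(np.arctan2(R[1,1],R[0,1]))
    sp=-(ang-cur); print("t%.2f"%s["clock"],"tcp",s["tcp_pos"].round(4),"shift",d.round(4),"spin",round((sp+90)%180-90,1),"tilt z",R[:,2].round(3),"F",s["wrist_force"].round(1),"gap",round(s["finger_gap"],4),"j6",s["joint_pos"][5].round(2))
rel(*map(float,sys.argv[1:]))
E
python3 -m inch '[[[0.03,-0.01,0],-7],[[0.065,-0.02,0],-14],[[0.1,-0.03,0],-21],[[0.14,-0.04,0],-28],[[0.174,-0.046,0],-35]]' 0
python3 -m inch '[[[0,0,0],-6],[[0,0,0],-12],[[0,0,0],-18],[[0,0,0],-24],[[0,0,0],-24]]'
python3 rel.py .475 .193 .15
```

```text
clock: 0.52
tcp_pos: [0.337, -0.4417, 0.2303]
orientation: [-0.001, 0.89, 0.456, 0.0]
wrist_force: [0.6, -0.3, 0.9]
finger_gap: 0.0853
clock: 0.93
tcp_pos: [0.3371, -0.4413, 0.2298]
orientation: [-0.002, 0.775, 0.632, 0.001]
wrist_force: [0.9, 0.1, -0.3]
finger_gap: 0.0852
t0.93 tcp [ 0.3371 -0.4413  0.2298] shift [0.6488 0.0078 0.082 ] spin 0.8 tilt z [-0.001  0.004 -1.   ] F [ 0.9  0.1 -0.3] gap 0.0852 j6 0.71
```

```bash

python3 -m inch '[[[0.03,0,0],0],[[0.07,0,0.005],0],[[0.11,0,0.01],0.8],[[0.15,0,0.02],0.8],[[0.19,0.002,0.03],0.8]]'
python3 -m inch '[[[0.04,0,0],0],[[0.08,0,0.005],0],[[0.12,0,0.01],0],[[0.16,0,0.02],0],[[0.2,0,0.02],0]]'
python3 -m inch '[[[0.04,0,0],0],[[0.08,0,0.005],0],[[0.12,0,0.01],0],[[0.16,0,0.02],0],[[0.19,0,0.02],0]]'
python3 rel.py .475 .193 .12
```

```text
clock: 1.35
tcp_pos: [0.3769, -0.2539, 0.2001]
orientation: [-0.002, 0.781, 0.625, 0.001]
wrist_force: [-0.1, -0.7, -0.2]
finger_gap: 0.0853
clock: 1.77
tcp_pos: [0.4197, -0.0566, 0.1794]
orientation: [-0.003, 0.782, 0.623, 0.0]
wrist_force: [0.4, 0.4, -0.4]
finger_gap: 0.0855
clock: 2.18
tcp_pos: [0.4612, 0.1314, 0.1586]
orientation: [-0.003, 0.783, 0.622, -0.0]
wrist_force: [0.7, -0.8, -0.3]
finger_gap: 0.0852
t2.18 tcp [0.4612 0.1314 0.1586] shift [ 0.063  -0.0002  0.0388] spin -0.6 tilt z [-0.005  0.005 -1.   ] F [ 0.7 -0.8 -0.3] gap 0.0852 j6 1.9
```

```bash

python3 -m inch '[[[0.02,0,0.01],0],[[0.045,0,0.025],-0.6],[[0.063,0,0.038],-0.6],[[0.063,0,0.038],-0.6],[[0.063,0,0.038],-0.6]]'
python3 rel.py .475 .193 .029
python3 - <<'E'
from workcell import viewer; from h import *
c=viewer.read_camera("side"); b=cv2.resize(c["image"][130:330,170:370],None,fx=3,fy=3,interpolation=3)
cv2.imwrite("pics/s1.png",b[:,:,::-1])
E
```

```text
clock: 2.6
tcp_pos: [0.4742, 0.1933, 0.1198]
orientation: [-0.004, 0.779, 0.626, -0.002]
wrist_force: [0.6, -0.7, -0.0]
finger_gap: 0.0857
t2.60 tcp [0.4742 0.1933 0.1198] shift [-0.0003  0.0015  0.0908] spin -0.0 tilt z [-0.007  0.004 -1.   ] F [ 0.6 -0.7 -0. ] gap 0.0857 j6 2.01
```

View pics/s1.png

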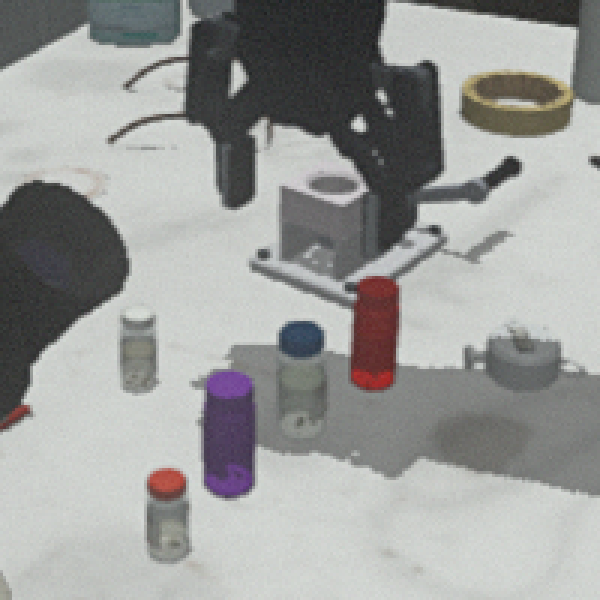

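The fingers (crop 235,185 and 405,200) straddle the blue vial (300,380) from above, clear of purple and red. I'm descending and gripping.

```bash

python3 -m inch '[[[0,0.001,0.02],0],[[0,0.0015,0.045],0],[[0,0.0015,0.07],0],[[0,0.0015,0.085],0],[[0,0.0015,0.0908],0]]'
python3 -m inch '[[[0,0,0],0],[[0,0,0],0],[[0,0,0],0],[[0,0,0],0],[[0,0,0],0]]' 1 30
python3 -m inch '[[[0,0,0],0],[[0,0,0],0],[[0,0,0],0],[[0,0,0],0],[[0,0,0],0]]'
python3 rel.py .475 .193 .14
```

```text
clock: 3.07
tcp_pos: [0.4743, 0.1911, 0.0283]
orientation: [-0.004, 0.781, 0.625, -0.002]
wrist_force: [-1.6, 0.3, -0.0]
finger_gap: 0.0856
clock: 3.48
tcp_pos: [0.4754, 0.1913, 0.0295]
orientation: [-0.003, 0.781, 0.625, -0.001]
wrist_force: [-1.0, 0.7, 5.5]
finger_gap: 0.0269
clock: 3.9
tcp_pos: [0.4754, 0.1914, 0.0296]
orientation: [-0.003, 0.781, 0.625, -0.001]
wrist_force: [0.0, -0.3, 1.1]
finger_gap: 0.0268
t3.90 tcp [0.4754 0.1914 0.0296] shift [ 0.0017 -0.0015 -0.1104] spin -0.3 tilt z [-0.006  0.004 -1.   ] F [ 0.  -0.3  1.1] gap 0.0268 j6 2.01
```

```bash

python3 -m inch '[[[0,0,-0.01],0],[[0,0,-0.035],0],[[0,0,-0.06],0],[[0,0,-0.09],0],[[0,0,-0.11],0]]'
python3 rel.py .5348 .0124 .14
python3 - <<'E'
from workcell import viewer,env; from h import *
for n in("top","side"):
    c=viewer.read_camera(n); P=cloud(c); hsv=cv2.cvtColor(c["image"],cv2.COLOR_RGB2HSV); m=cv2.inRange(hsv,(95,80,30),(120,255,255))
    k,l,st,ce=cv2.connectedComponentsWithStats(m)
    for i in range(1,k):
        if st[i,4]>10 and abs(np.median(P[l==i],0)[1]-.19)<.05: print(n,st[i],onz(c,ce[i],.17).round(4),np.median(P[l==i],0).round(4))
    print(env.get_state()["tcp_pos"])
b=cv2.resize(c["image"][130:330,170:370],None,fx=3,fy=3,interpolation=3)
cv2.imwrite("pics/s2.png",b[:,:,::-1])
E
```

```text
clock: 4.32
tcp_pos: [0.4766, 0.1911, 0.1426]
orientation: [-0.003, 0.781, 0.625, -0.0]
wrist_force: [1.5, 0.9, -0.6]
finger_gap: 0.0267
t4.32 tcp [0.4766 0.1911 0.1426] shift [-0.1617  0.0959  0.0017] spin -0.2 tilt z [-0.004  0.004 -1.   ] F [ 1.5  0.9 -0.6] gap 0.0267 j6 2.01
[0.47880613 0.19162636 0.14614939]
side [263 174  12  11  86] [0.4865 0.1777 0.17  ] [0.4774 0.199  0.1808]
[0.47875352 0.19159708 0.14408238]
```

View pics/s2.png

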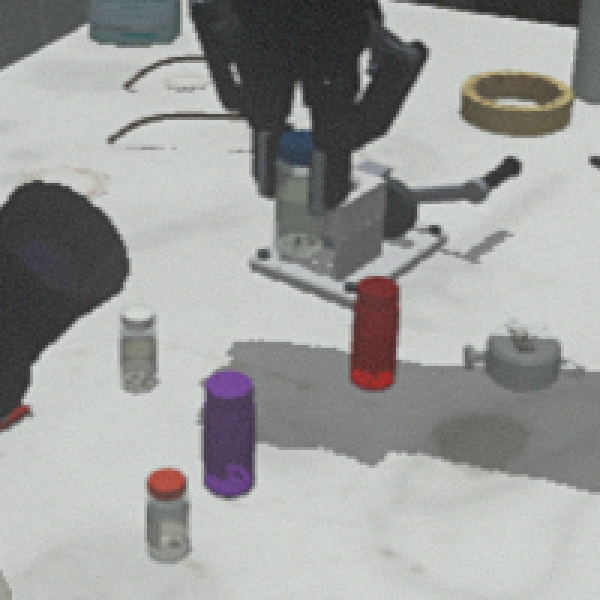

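The vial is held upright between the fingers (crop 295,190), and the neighbours are undisturbed. I'm carrying it to above the bore.

```bash

python3 -m inch '[[[-0.025,0.015,0],0],[[-0.06,0.035,0],0],[[-0.09,0.053,0],0],[[-0.12,0.07,0],0],[[-0.15,0.089,0],0]]'
python3 rel.py .5345 .0112 .125
```

```text
clock: 4.83
tcp_pos: [0.532, 0.0245, 0.1426]
orientation: [-0.002, 0.781, 0.625, 0.002]
wrist_force: [1.1, 0.3, -0.6]
finger_gap: 0.0268
t4.83 tcp [0.532  0.0245 0.1426] shift [-0.0125  0.0053  0.0175] spin -0.2 tilt z [-0.     0.006 -1.   ] F [ 1.1  0.3 -0.6] gap 0.0268 j6 1.68
```

```bash

python3 -m inch '[[[-0.006,0.003,0.005],0],[[-0.0125,0.0053,0.01],0],[[-0.0125,0.0053,0.0175],0],[[-0.0125,0.0053,0.0175],0],[[-0.0125,0.0053,0.0175],0]]'
python3 rel.py .5345 .0112 .1
python3 - <<'E'
from workcell import viewer; from h import *
c=viewer.read_camera("side"); b=cv2.resize(c["image"][130:250,240:370],None,fx=4.6,fy=4.6,interpolation=3)
cv2.imwrite("pics/s3.png",b[:,:,::-1])
print(proj(c,[[.5348,.0124,.068],[.5348,.0124,.0954],[.5348,.0124,.161]]))
E
```

```text
clock: 5.25
tcp_pos: [0.533, 0.0125, 0.1239]
orientation: [-0.003, 0.78, 0.626, 0.001]
wrist_force: [-0.4, -0.0, -0.0]
finger_gap: 0.0269
t5.25 tcp [0.533  0.0125 0.1239] shift [-0.0011  0.0019  0.0239] spin -0.1 tilt z [-0.003  0.006 -1.   ] F [-0.4 -0.  -0. ] gap 0.0269 j6 1.66
[[280.01612139 189.7080546 ]
 [280.39705922 177.38724779]
 [281.3468074  146.51003933]]
```

View pics/s3.png

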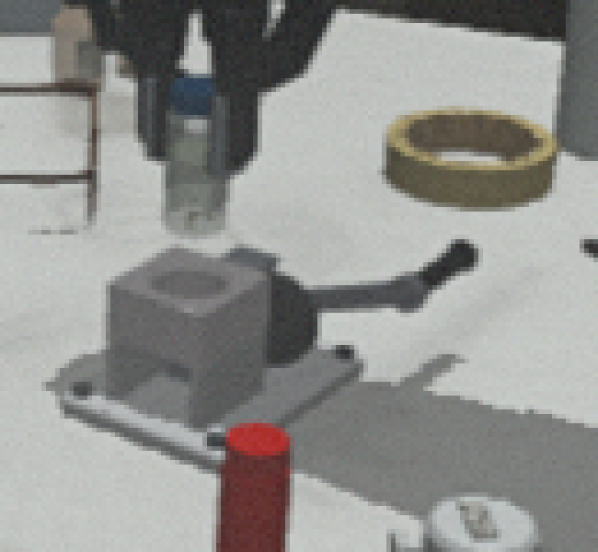

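Vial bottom (crop 196,225) hangs directly over the bore mouth (192,284), aligned within about 1 px. I'm descending slowly and watching the force.

```bash

python3 -m inch '[[[-0.0011,0.0019,0.005],0],[[-0.0011,0.0019,0.01],0],[[-0.0011,0.0019,0.016],0],[[-0.0011,0.0019,0.02],0],[[-0.0011,0.0019,0.022],0]]'
python3 -m inch '[[[0,0.0003,0.003],0],[[0,0.0003,0.006],0],[[0,0.0003,0.009],0],[[0,0.0003,0.010],0],[[0,0.0003,0.010],0]]'
python3 rel.py .5345 .0112 .0736
```

```text
clock: 5.72
tcp_pos: [0.5345, 0.0115, 0.1015]
orientation: [-0.003, 0.78, 0.626, 0.001]
wrist_force: [-0.4, -0.1, -0.5]
finger_gap: 0.027
clock: 6.13
tcp_pos: [0.5345, 0.0115, 0.0912]
orientation: [-0.004, 0.78, 0.626, 0.0]
wrist_force: [-0.4, -0.3, -1.1]
finger_gap: 0.027
t6.13 tcp [0.5345 0.0115 0.0912] shift [-0.0004  0.0001  0.0176] spin -0.1 tilt z [-0.004  0.006 -1.   ] F [-0.4 -0.3 -1.1] gap 0.027 j6 1.66
```

```bash

python3 -m inch '[[[0,0,0.003],0],[[0,0,0.006],0],[[0,0,0.009],0],[[0,0,0.012],0],[[0,0,0.012],0]]'
python3 -m inch '[[[0,0,0.001],0],[[0,0,0.002],0],[[0,0,0.003],0],[[0,0,0.004],0],[[0,0,0.005],0]]'
python3 rel.py .5345 .0112 .0736
```

```text
clock: 6.55
tcp_pos: [0.534, 0.0116, 0.0784]
orientation: [-0.004, 0.78, 0.626, 0.0]
wrist_force: [-0.7, -0.5, -1.4]
finger_gap: 0.0269
clock: 6.97
tcp_pos: [0.5341, 0.0116, 0.0734]
orientation: [-0.004, 0.78, 0.626, 0.0]
wrist_force: [0.1, 0.2, 3.3]
finger_gap: 0.0268
t6.97 tcp [0.5341 0.0116 0.0734] shift [-0.0003  0.0005 -0.0002] spin -0.1 tilt z [-0.005  0.006 -1.   ] F [0.1 0.2 3.3] gap 0.0268 j6 1.66
```

Seat contact is 3.3 N at the expected height (TCP 0.0734). I'm releasing and rising.

```bash

python3 -m inch '[[[0,0,0],0],[[0,0,0],0],[[0,0,0],0],[[0,0,0],0],[[0,0,0],0]]' 0
python3 -m inch '[[[0,0,-0.01],0],[[0,0,-0.03],0],[[0,0,-0.06],0],[[0,0,-0.09],0],[[0,0,-0.11],0]]'
python3 rel.py .4456 -.0685 .18
```

```text
clock: 7.38
tcp_pos: [0.5342, 0.0117, 0.0735]
orientation: [-0.004, 0.78, 0.626, 0.0]
wrist_force: [-0.3, 0.5, 0.2]
finger_gap: 0.0848
clock: 7.8
tcp_pos: [0.5355, 0.0108, 0.1871]
orientation: [-0.003, 0.78, 0.626, 0.001]
wrist_force: [0.7, -0.8, -0.2]
finger_gap: 0.0853
t7.80 tcp [0.5355 0.0108 0.1871] shift [-0.0969 -0.0706  0.0068] spin -0.1 tilt z [-0.001  0.006 -1.   ] F [ 0.7 -0.8 -0.2] gap 0.0853 j6 1.66
```

```bash

python3 -m inch '[[[-0.02,-0.015,0],0],[[-0.045,-0.033,0],0],[[-0.07,-0.051,0],0],[[-0.09,-0.066,0],0],[[-0.0969,-0.0706,0.0068],0]]'
python3 -m inch '[[[0,0,0.015],0],[[0,0,0.04],0],[[0,0,0.05],0],[[0,0,0.05],0],[[0,0,0.05],0]]'
python3 rel.py .4448 -.069 .036
python3 - <<'E'
from workcell import viewer; from h import *
t=viewer.read_camera("top"); c=viewer.read_camera("side")
b=cv2.resize(c["image"][120:250,230:380],None,fx=4,fy=4,interpolation=3)
cv2.imwrite("pics/s4.png",b[:,:,::-1])
for n,k in(("top",t),("side",c)):
    P=cloud(k); hsv=cv2.cvtColor(k["image"],cv2.COLOR_RGB2HSV); m=cv2.inRange(hsv,(95,80,30),(120,255,255))
    q,l,st,ce=cv2.connectedComponentsWithStats(m)
    for i in range(1,q):
        p=np.median(P[l==i],0)
        if st[i,4]>10 and abs(p[1]-.01)<.06: print(n,st[i],ce[i],onz(k,ce[i],.110).round(4),p.round(4))
E
```

```text
clock: 8.22
tcp_pos: [0.444, -0.0699, 0.1817]
orientation: [-0.002, 0.78, 0.625, 0.001]
wrist_force: [0.6, -0.3, 0.5]
finger_gap: 0.0852
clock: 8.63
tcp_pos: [0.444, -0.0694, 0.1316]
orientation: [-0.002, 0.78, 0.625, 0.001]
wrist_force: [0.8, 0.7, 0.3]
finger_gap: 0.0851
t8.63 tcp [ 0.444  -0.0694  0.1316] shift [0.0001 0.0009 0.0956] spin -0.2 tilt z [-0.001  0.005 -1.   ] F [0.8 0.7 0.3] gap 0.0851 j6 1.45
top [268 184  10   9  67] [272.67164179 188.19402985] [0.5332 0.0132 0.11  ] [0.5336 0.0125 0.1086]
side [276 170  11   5  46] [280.91304348 172.08695652] [0.5315 0.0186 0.11  ] [0.533  0.0132 0.1079]
```

View pics/s4.png

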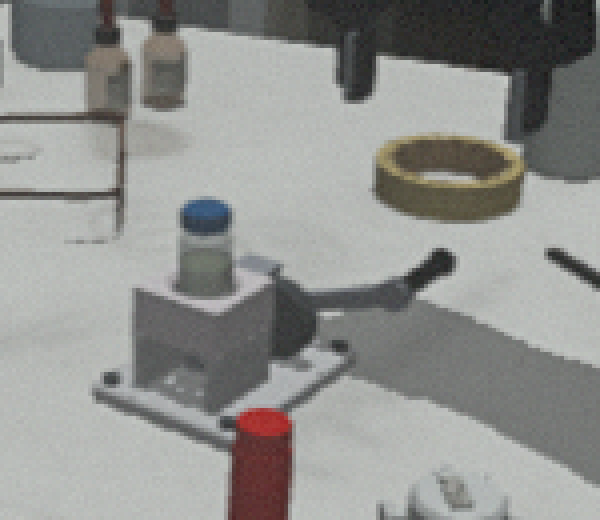

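The vial stands upright in the bore (cap at crop 206,215, top z ≈ 0.109 as expected for seated), and the lever is at rest. I'm descending on the handle.

```bash

python3 -m inch '[[[0,0.0009,0.02],0],[[0,0.0009,0.045],0],[[0,0.0009,0.07],0],[[0,0.0009,0.09],0],[[0,0.0009,0.0956],0]]'
python3 -m inch '[[[0,0,0],0],[[0,0,0],0],[[0,0,0],0],[[0,0,0],0],[[0,0,0],0]]' 1 50
python3 -m inch '[[[0,0,0],0],[[0,0,0],0],[[0,0,0],0]]'
python3 rel.py .4448 -.069 .036
```

```text
clock: 9.15
tcp_pos: [0.445, -0.069, 0.0354]
orientation: [-0.002, 0.78, 0.625, 0.001]
wrist_force: [0.0, -0.5, 0.3]
finger_gap: 0.0852
clock: 9.57
tcp_pos: [0.4461, -0.0693, 0.0365]
orientation: [-0.001, 0.78, 0.625, 0.002]
wrist_force: [-0.5, 0.2, -0.1]
finger_gap: 0.0253
clock: 9.82
tcp_pos: [0.4472, -0.0696, 0.0373]
orientation: [-0.0, 0.78, 0.626, 0.003]
wrist_force: [1.0, -0.9, 3.0]
finger_gap: 0.0103
t9.82 tcp [ 0.4472 -0.0696  0.0373] shift [ 0.0001 -0.0024  0.0013] spin -0.2 tilt z [ 0.004  0.004 -1.   ] F [ 1.  -0.9  3. ] gap 0.0103 j6 1.45
```

```bash

python3 -m inch '[[[0,0.0024,-0.0055],0],[[0,0.0052,-0.0108],0],[[0,0.0085,-0.0158],0],[[0,0.0121,-0.0206],0],[[0,0.0161,-0.0251],0]]'
python3 rel.py .4448 -.069 .036
```

```text
clock: 10.23
tcp_pos: [0.4627, -0.0729, 0.0625]
orientation: [-0.001, 0.78, 0.626, 0.002]
wrist_force: [2.9, 0.2, -9.0]
finger_gap: 0.0101
t10.23 tcp [ 0.4627 -0.0729  0.0625] shift [-0.0002 -0.0184  0.0265] spin -0.1 tilt z [ 0.003  0.005 -1.   ] F [ 2.9  0.2 -9. ] gap 0.0101 j6 1.46
```

```bash

python3 -m inch '[[[0,0.0043,-0.0041],0],[[0,0.009,-0.0079],0],[[0,0.014,-0.0112],0],[[0,0.0192,-0.0142],0],[[0,0.0246,-0.0168],0]]'
python3 rel.py .5155 -.0847 .0845
```

```text
clock: 10.65
tcp_pos: [0.486, -0.0779, 0.0791]
orientation: [-0.002, 0.78, 0.626, 0.002]
wrist_force: [-0.9, 2.3, -8.4]
finger_gap: 0.0101
t10.65 tcp [ 0.486  -0.0779  0.0791] shift [-0.0002  0.0303 -0.0054] spin -0.1 tilt z [ 0.     0.006 -1.   ] F [-0.9  2.3 -8.4] gap 0.0101 j6 1.46
```

```bash

python3 -m inch '[[[0,0.0066,-0.0021],0],[[0,0.0124,-0.0037],0],[[0,0.0183,-0.0049],0],[[0,0.0242,-0.0057],0],[[0,0.0302,-0.0059],0]]'
python3 rel.py .5155 -.0847 .0851
python3 -m inch '[[[0,0,0],0],[[0,0,0],0],[[0,0,0],0]]'
python3 rel.py .5155 -.0847 .0851
python3 - <<'E'
from workcell import viewer; from h import *
t=viewer.read_camera("top"); c=viewer.read_camera("side")
b=cv2.resize(c["image"][100:250,230:380],None,fx=4,fy=4,interpolation=3)
cv2.imwrite("pics/s5.png",b[:,:,::-1])
for n,k in(("top",t),("side",c)):
    P=cloud(k); hsv=cv2.cvtColor(k["image"],cv2.COLOR_RGB2HSV); m=cv2.inRange(hsv,(95,80,30),(120,255,255))
    q,l,st,ce=cv2.connectedComponentsWithStats(m)
    for i in range(1,q):
        p=np.median(P[l==i],0)
        if st[i,4]>10 and abs(p[1]-.01)<.06: print(n,st[i],ce[i],onz(k,ce[i],.120).round(4),p.round(4))
E
```

```text
clock: 11.07
tcp_pos: [0.5158, -0.0844, 0.0854]
orientation: [-0.002, 0.78, 0.626, 0.002]
wrist_force: [-4.0, 3.0, -1.0]
finger_gap: 0.0101
t11.07 tcp [ 0.5158 -0.0844  0.0854] shift [-0.0004 -0.0002  0.0002] spin -0.1 tilt z [-0.     0.006 -1.   ] F [-4.  3. -1.] gap 0.0101 j6 1.47
clock: 11.32
tcp_pos: [0.5156, -0.0843, 0.0854]
orientation: [-0.003, 0.78, 0.626, 0.002]
wrist_force: [-4.2, 2.5, -1.7]
finger_gap: 0.0103
t11.32 tcp [ 0.5156 -0.0843  0.0854] shift [-0.0004 -0.      0.0003] spin -0.1 tilt z [-0.     0.006 -1.   ] F [-4.2  2.5 -1.7] gap 0.0103 j6 1.47
top [268 183  10   9  65] [272.56923077 187.36923077] [0.5332 0.014  0.12  ] [0.5334 0.0132 0.1187]
side [276 165  11   6  50] [281.3 167.4] [0.5311 0.0183 0.12  ] [0.533  0.0146 0.118 ]
```

View pics/s5.png

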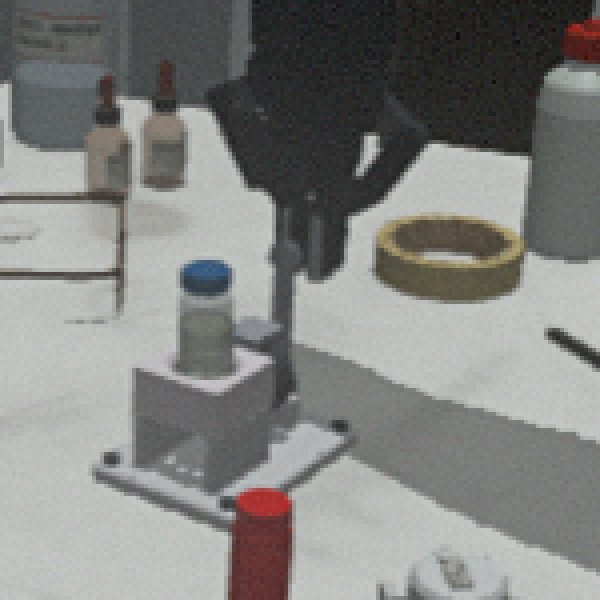

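The lever stands upright (crop 285,250–400) in the fingers and the vial has risen about 10 mm, still upright (cap at 206,277). Wrist force is about 4.2 N, matching the spring at upright. Handing in.

```bash
python3 -c "
from workcell import env
print(env.get_state()['qvel'].round(3)); print(env.hand_in())"
```

```text
[-0.    -0.002 -0.001 -0.001  0.001  0.001]
the job is handed in; nothing more can be done
None
```

I put the blue-capped vial (the largest of the three glass ones) in the bore and let go of it. I then turned the lever upright by its cross handle and handed the job in at about 11.4 s, still gripping the handle at 50 N.

- **Seating:** The vial touched the seat with 3.3 N at the expected height. After release its cap measured z ≈ 0.108–0.109 m in both cameras, within about 2 mm of the 0.110 m expected when seated, with the lever still at rest.
- **Lift:** With the lever upright, the cap had risen about 10 mm, to 0.118–0.119 m, and the vial looked upright. In the top view it is within about 2 mm of the measured bore axis.
- **Lever:** The handle moved along the arc I calculated, to about 1.2 rad. The wrist force was 4.2 N along x and 2.5 N along y, close to the 4.5 N spring force given for upright. Joint speeds were near zero at hand-in.
- **Disagreement:** The side camera's ray cast puts the cap centre about 5 mm further along +y than the top view does. It sees part of the cap's side, so I relied on the top view and the depth readings.
- **Not re-measured:** I did not measure the two smaller vials again after lifting the big one. The picture taken at that point showed both standing in place, and the arm did not go near them afterwards.

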